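Gauge a dowel for the steamer's new handle

TASK

Find the size of the wooden dowel that stands on the round wooden board, meant for a new steamer handle: starting at the widest hole of the steel gauge and stepping down one hole at a time, push it gently through until its foot is on the counter, and at the first hole that is too narrow press its foot lightly on the mouth to feel that it is refused. Then put it back and leave it standing upright, foot on the counter, in the narrowest hole that let it through. Never force it against the gauge, and leave the other dowel standing on the trivet.

Things in the scene. Friction and masses are not known exactly. Their poses are not given: they have to be found in the camera images.
- gauge: hole gauge, immovable: a level steel plate 64 x 150 x 12 mm with three holes in a row (centres 47 and 42 mm apart), clamped between two dark side rails (184 mm long, 81 mm over both) on short rubber-footed legs. Plate and rails are flush, 45 mm above the counter (height 0); open below the plate. This is the frame's pose: origin on the counter under its centre, y along the row to the narrowest hole
- hole_a (a point): widest hole (26.5 mm, straight through): its nominal place, a point of the frame level with the plate's top. Each time the plate is clamped elsewhere along the rails, so the true centre lies up to 9 mm from here along this point's y axis (towards the narrower holes or back), the same shift for all three holes, to be found by feel or eye; across the row there is no shift
- hole_b (a point): middle hole (20.5 mm, straight through): its nominal place, a point of the frame level with the plate's top. Each time the plate is clamped elsewhere along the rails, so the true centre lies up to 9 mm from here along this point's y axis (towards the narrower holes or back), the same shift for all three holes, to be found by feel or eye; across the row there is no shift
- hole_c (a point): narrowest hole (13.5 mm, straight through): its nominal place, a point of the frame level with the plate's top. Each time the plate is clamped elsewhere along the rails, so the true centre lies up to 9 mm from here along this point's y axis (towards the narrower holes or back), the same shift for all three holes, to be found by feel or eye; across the row there is no shift
- thick_center (a point): wooden dowel, 24 mm in diameter and 120 mm long, its lower edge bevelled by 1 mm; it starts upright on the board or on the trivet (the two are swapped at random). About 45 g. This point is its centre, half-way up, 60 mm above its foot; z along the dowel to its top
- thick_foot (a point): centre of the foot of the 24 mm dowel
- thin_center (a point): wooden dowel, 18 mm in diameter and 120 mm long, its lower edge bevelled by 1 mm; it starts upright on the board or on the trivet (the two are swapped at random). About 28 g. This point is its centre, half-way up, 60 mm above its foot; z along the dowel to its top
- thin_foot (a point): centre of the foot of the 18 mm dowel
- board_top (a point): centre of the top of the round wooden board (110 mm across, 20 mm high, fixed) on which the dowel to be gauged stands, about in the middle
- trivet_top (a point): centre of the top of the cast aluminium trivet (round, 170 mm across, 20 mm high, fixed, on rubber feet) on which the other dowel stands, about in the middle

How it is judged:
By the outcome, as a careful person would: the job done as asked, in the order asked, and still so for the second after the job is handed in, with the robot touching nothing.
It also fails if it takes over 72 s, if anything falls off the work surface, if the arm or the gripper's body presses on something with over 40 N, if the wrist force passes 120 N, or if a joint passes its speed limit or range.

ROBOT

A 6-joint arm with a two-finger parallel gripper is mounted at the origin on the work surface. World frame = base frame: x ahead of the robot, y to its left, z up, the work surface at z = 0. Lengths are in m, angles in degrees, forces in N, time in s.
With the tool pointing down it reaches from about 0.375 to 0.925 m from the base axis. Payload 5.7 kg.
Tool frame: the origin (TCP) lies at the very end of the fingers, on their centre line; the grasp point (between the pads) lies 19 mm behind it; z points along the fingers, y is the line along which they close (so a half turn about z gives the same grasp; the last joint's range is limited). The gripper opens to 88 mm and grips with 3 to 60 N. Pads are 20 mm wide; open, the fingers measure 115 mm over their backs; the gripper's body (75 mm by 178 mm) begins 61 mm behind the grasp point.
Start: joints at [69.838, 20.558, 86.54, -0, 72.909, -6.595], TCP at [0.141, 0.583, 0.192] pointing down, gripper open.
Joint ranges: [-170.27, 170.27], [-57.76, 135], [12.27, 136.19], [-55.21, 235.2], [11.17, 155.16], [-170.74, 170.74]. Speed limits (degrees/s): [136.94, 136.94, 180, 180, 180, 180].

INTERFACE

Orientations are given as [roll, pitch, yaw] about the fixed x, y, z axes, in that order (R = Rz(yaw) Ry(pitch) Rx(roll)).
In Python, from plant import r gives the robot as it stands. The module is installed in compiled form; this text tells all that it offers.
- The arm moves only by the shell command python3 -m inch 'ROWS'. ROWS is JSON, a list of rows, each an object of numbers: "rx", "ry", "rz": the turn, a rotation vector about the tool's x, y, z scaled (see below); "dx", "dy", "dz": the shift along the tool's x, y, z scaled (see below); "gripper": the opening, from 0 (shut) to 1 (fully open). In form: [{"rx": .., "ry": .., "rz": .., "dx": .., "dy": .., "dz": .., "gripper": ..}, ...]. A call has 1 to 20 rows; each row is the pose to reach, as a shift and turn from the pose commanded when the call began, along the tool's axes at that moment; what a row does not reach only later rows make up. The controller multiplies each number of a shift by 200 mm and each number of a turn by 30 degrees. A row lasts 1/8 s, in which the tool goes at most 62.5 mm and 10.7 degrees, less where a joint would pass 70% of its speed; a pose out of reach is approached as far as the arm can. A call with a number of a shift or a turn outside -1 to 1 is refused whole. A call with a gripper value outside its range is refused whole. The fingers move at their own pace and stop on an object; the grip force is fixed at half the most. Time passes only in rows, so rows that repeat a pose let the fingers close. It gives the time, the measured TCP pose, the force and the opening at its end, in the units of the state.
- r.state(): the state, without advancing time (a new reading comes with each control period).
- r.get_image(name): name is "side" or "top"; returns a dict with "pixels" (400x640x3 uint8, red, green, blue), "camera_matrix" (3x3 intrinsics, pixels), "world_to_cam" (4x4, takes a point from world to camera coordinates). Camera axes: x right, y up, looking along -z (the intrinsics and any distortion apply to the point x, -y, -z); pixel columns grow to the right and rows downward; lengths in m; the calibration is good to about 2 mm. A picture is of the moment at which its call begins. There is no depth.
- r.finish_job(): hands the job in, once; it reports no verdict.
The state is a dict: "time": time; "q": joint angles; "qd": joint speeds; "effort": joint torques, N m; "position": TCP position; "ee_rot": TCP orientation; "wrist_force": force on the tool from outside, world axes, zero at the start; "torque": the same for the moment, N m; "gripper_width": finger opening in m.
Only numpy, scipy, OpenCV 4.12 (cv2) and the standard library are available. Lean on these libraries where they do the work, as an engineer would, in place of code of your own. Each camera call takes 0.05 s, during which the arm holds its last target. There are 200 camera calls.

## Working session

There is one attempt and no reset: what is moved stays moved. The work goes in short steps, Python scripts to look and compute and a shell command to move; the robot and the scene stay as the last step left them, time stands still between calls to the robot, and variables do not carry over. Pictures are saved under pics/ and viewed, on a budget of 10 in all, crops included, one or two more only if the job needs it, and the job is handed in when it is done.

```bash
mkdir -p pics
cat > h.py <<'E'
from plant import r
import numpy as np, cv2
def img(n,f=None):
    d=r.get_image(n); 
    if f: cv2.imwrite('pics/'+f,cv2.cvtColor(d['pixels'],cv2.COLOR_RGB2BGR))
    return d
def ray(d,u,v):
    K=np.array(d['camera_matrix']);T=np.array(d['world_to_cam'])
    c=np.linalg.inv(K)@[u,v,1]; c=np.array([c[0],-c[1],-c[2]])
    R=T[:3,:3]; return -R.T@T[:3,3], R.T@c
def onz(d,u,v,z):
    o,w=ray(d,u,v); return o+w*(z-o[2])/w[2]
def proj(d,p):
    T=np.array(d['world_to_cam']);c=T[:3,:3]@p+T[:3,3]; q=np.array(d['camera_matrix'])@[c[0],-c[1],-c[2]]; return q[:2]/q[2]
E
python3 - <<'E'
from h import *
for n in('top','side'):
    d=img(n,n+'1.png'); print(n,ray(d,320,200)); print(np.array(d['camera_matrix'])[0,0])
    import pickle; pickle.dump(d,open(n+'1.pkl','wb'))
print({k:np.round(v,3) for k,v in r.state().items()})
E
```

```text
top (array([0.33187227, 0.02015776, 1.31692611]), array([ 0.16673735, -0.04428189, -0.98536237]))
508.5520398751273
side (array([0.34771484, 0.67281469, 0.71743488]), array([ 0.18819612, -0.71979984, -0.6683398 ]))
399.92160613565943
{'time': np.float64(0.1), 'q': array([ 6.9836e+01,  2.0592e+01,  8.6592e+01, -1.0000e-03,  7.2909e+01,
       -6.5960e+00]), 'qd': array([ 0.046, -0.152, -0.115, -0.024, -0.019, -0.007]), 'effort': array([ 2.0000e-03, -5.1637e+01, -2.7140e+01,  6.8000e-02,  2.8000e-02,
       -0.0000e+00]), 'position': array([0.141, 0.583, 0.192]), 'ee_rot': array([-1.79907e+02, -1.00000e-02,  1.66432e+02]), 'wrist_force': array([-0.303, -0.316,  0.41 ]), 'torque': array([-0.043, -0.005, -0.001]), 'gripper_width': np.float64(0.088)}
```

View pics/top1.png

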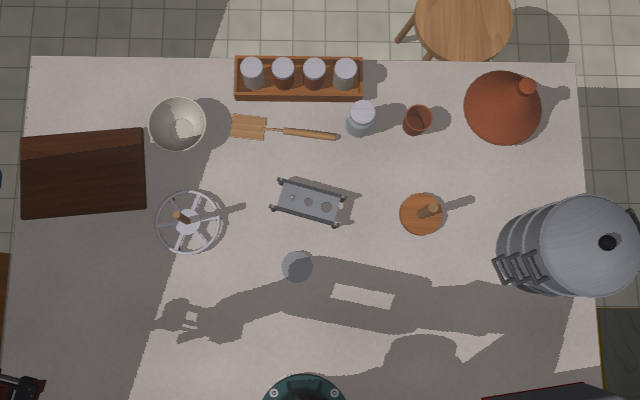

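View pics/side1.png

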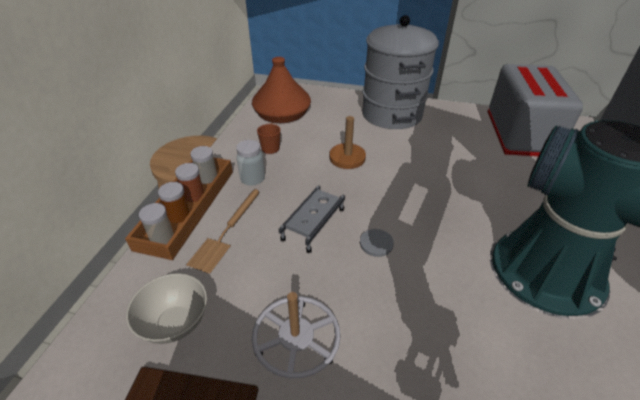

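The top view shows the gauge at about (308,202), with its widest hole to the right at (326,207), the board with its dowel at (422,213), and the trivet at (188,221). The side view shows the same: gauge (313,217), board dowel (349,137), trivet dowel (294,315). I'll zoom in on these next.

Run:
```python
import pickle,cv2,numpy as np
t=pickle.load(open('top1.pkl','rb'))['pixels'];s=pickle.load(open('side1.pkl','rb'))['pixels']
def c(im,x,y,w=80,h=60):
    return cv2.resize(im[y:y+h,x:x+w,::-1],(400,300),interpolation=cv2.INTER_CUBIC)
cv2.imwrite('pics/z.png',np.vstack([np.hstack([c(t,268,172),c(t,390,185)]),np.hstack([c(s,273,185),c(s,310,112)])]))
```

```text
(no output)
```

View pics/z.png

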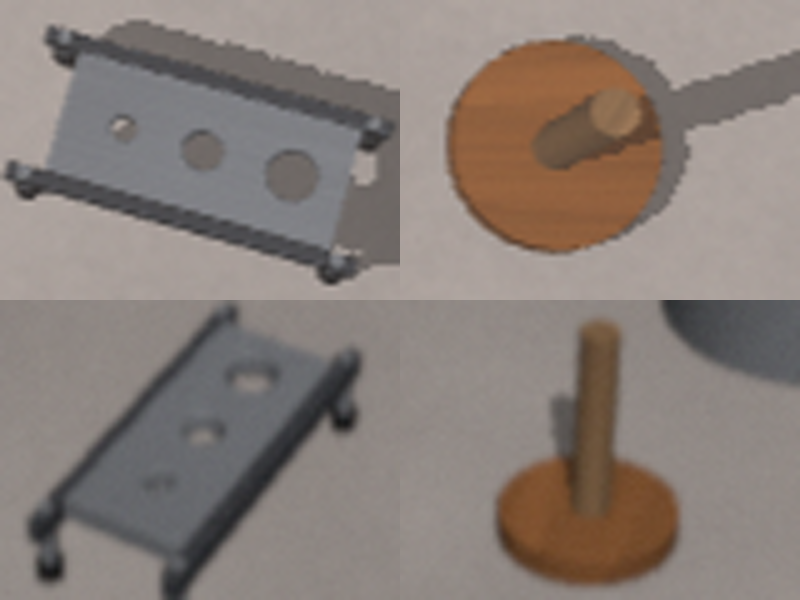

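Run:
```python
import pickle
from h import *
t=pickle.load(open('top1.pkl','rb'));s=pickle.load(open('side1.pkl','rb'))
f=lambda x,y,X,Y:(x+(X+.5)/5-.5,y+(Y+.5)/5-.5)
H=[]
for n,X,Y,x2,y2 in(('c',122,128,158,184),('b',203,150,204,133),('a',291,176,252,77)):
    p=onz(t,*f(268,172,X,Y),.045);q=onz(s,*f(273,185,x2,y2),.045);H.append(p);print(n,p.round(4),q.round(4))
print(np.linalg.norm(H[0]-H[1]),np.linalg.norm(H[2]-H[1]),np.degrees(np.arctan2(*(H[0]-H[2])[1::-1])))
P=onz(t,*f(390,185,217,112),.14);Q=onz(s,*f(310,112,200,29),.14);print('dowel top',P,Q)
print('foot side', onz(s,*f(310,112,192,213),.02), 'board',onz(t,*f(390,185,155,146),.02))
for d,nm,x0,y0,pts in((t,'top',390,185,((190,112),(243,112))),(s,'side',310,112,((178,60),(219,62)))):
    a,b=[onz(d,*f(x0,y0,*p),.13) for p in pts]; print(nm,'width',np.linalg.norm(a-b))
# plate corners from top view
for X,Y in((80,52),(358,128),(45,168),(330,246)): print('corner',onz(t,*f(268,172,X,Y),.045).round(4))
for X,Y in((60,42),(380,130),(20,180),(340,262)): print('rail',onz(t,*f(268,172,X,Y),.045).round(4))
# board/trivet dowel check
print('trivet', onz(t,188,221,.02), 'puck',onz(t,297,266,.0))
for d in (t,): pass
```

```text
c [0.5537 0.0341 0.045 ] [0.5541 0.0317 0.045 ]
b [ 0.5427 -0.0071  0.045 ] [ 0.5423 -0.0077  0.045 ]
a [ 0.5298 -0.0517  0.045 ] [ 0.5298 -0.0533  0.045 ]
0.042611350827285926 0.04650514728108911 74.39448297515119
dowel top [ 0.51650155 -0.29888072  0.14      ] [ 0.51780633 -0.30466968  0.14      ]
foot side [ 0.51507604 -0.2974606   0.02      ] board [ 0.5172672  -0.29854371  0.02      ]
top width 0.025287768621316258
side width 0.022782139178634666
corner [0.5929 0.0559 0.045 ]
corner [ 0.5547 -0.0858  0.045 ]
corner [0.5329 0.0729 0.045 ]
corner [ 0.4942 -0.0714  0.045 ]
rail [0.598  0.0662 0.045 ]
rail [ 0.5538 -0.097   0.045 ]
rail [0.5266 0.0854 0.045 ]
rail [ 0.4861 -0.0764  0.045 ]
trivet [0.49408271 0.29968349 0.02      ] puck [0.38213865 0.02002226 0.        ]
```

```bash
cat >> h.py <<'E'
from scipy.spatial.transform import Rotation as Ro
def st():
    s=r.state(); print(round(float(s['time']),2),np.round(s['position'],4),np.round(s['ee_rot'],2),'F',np.round(s['wrist_force'],1),'M',np.round(s['torque'],2),'w',round(float(s['gripper_width']),4)); return s
def go(ts,s=None):
    s=s or st(); p=np.array(s['position']);R=Ro.from_euler('xyz',s['ee_rot'],degrees=True)
    for t in ts:
        d=R.inv().apply(np.array(t[:3])-p)/.2; R2=Ro.from_euler('xyz',[180,0,t[3]],degrees=True)
        w=np.degrees((R.inv()*R2).as_rotvec())/30
        print('d',d.round(4),'r',w.round(4)); p=np.array(t[:3]);R=R2
E
python3 -c "
from h import *
go([(.29,.44,.195,136.4),(.41,.27,.195,106.4),(.5,.1,.195,76.4),(.517,-.09,.195,74.4),(.5165,-.2995,.195,74.4)])"
```

```text
0.1 [0.1406 0.5826 0.1917] [-1.7991e+02 -1.0000e-02  1.6643e+02] F [-0.3 -0.3  0.4] M [-0.04 -0.01 -0.  ] w 0.0879
d [-0.8937 -0.5179 -0.0157] r [-3.1000e-03  5.0000e-04  1.0011e+00]
d [-1.0207 -0.2018 -0.    ] r [ 0. -0.  1.]
d [-0.9425  0.1917  0.    ] r [ 0. -0.  1.]
d [-0.9034  0.306   0.    ] r [ 0.     -0.      0.0667]
d [-1.0096  0.2793  0.    ] r [0. 0. 0.]
```

```bash
python3 -m inch '[{"dx":-0.894,"dy":-0.518,"rz":1,"gripper":1},{"dx":-0.894,"dy":-0.518,"rz":1,"gripper":1},{"dx":-0.894,"dy":-0.518,"rz":1,"gripper":1},{"dx":-0.894,"dy":-0.518,"rz":1,"gripper":1}]'
python3 -m inch '[{"dx":-1,"dy":-0.202,"rz":1,"gripper":1},{"dx":-1,"dy":-0.202,"rz":1,"gripper":1},{"dx":-1,"dy":-0.202,"rz":1,"gripper":1},{"dx":-1,"dy":-0.202,"rz":1,"gripper":1}]'
python3 -m inch '[{"dx":-0.942,"dy":0.192,"rz":1,"gripper":1},{"dx":-0.942,"dy":0.192,"rz":1,"gripper":1},{"dx":-0.942,"dy":0.192,"rz":1,"gripper":1},{"dx":-0.942,"dy":0.192,"rz":1,"gripper":1}]'
python3 -m inch '[{"dx":-0.903,"dy":0.306,"rz":0.067,"gripper":1},{"dx":-0.903,"dy":0.306,"rz":0.067,"gripper":1},{"dx":-0.903,"dy":0.306,"rz":0.067,"gripper":1},{"dx":-0.903,"dy":0.306,"rz":0.067,"gripper":1}]'
python3 -c "
from h import *
go([(.5165,-.2995,.195,74.4)])"
```

```text
0.1 [0.1406 0.5826 0.1917] [-1.7991e+02 -1.0000e-02  1.6643e+02] F [-0.3 -0.3  0.4] M [-0.04 -0.01 -0.  ] w 0.0879
d [-2.862  -3.8465 -0.0107] r [-2.7000e-03  2.2000e-03  3.0677e+00]invalid input
invalid input
invalid input
invalid input
```

```bash
python3 -m inch '[{"rx":0,"ry":0,"rz":1,"dx":-0.894,"dy":-0.518,"dz":0,"gripper":1},{"rx":0,"ry":0,"rz":1,"dx":-0.894,"dy":-0.518,"dz":0,"gripper":1},{"rx":0,"ry":0,"rz":1,"dx":-0.894,"dy":-0.518,"dz":0,"gripper":1},{"rx":0,"ry":0,"rz":1,"dx":-0.894,"dy":-0.518,"dz":0,"gripper":1}]'
```

```text
time: 0.6
position: [0.2919, 0.4381, 0.1922]
ee_rot: [-179.9, 0.0, 136.2]
wrist_force: [-0.2, 0.1, -1.0]
gripper_width: 0.0878
```

Every row needs all seven keys.

```bash
python3 -m inch '[{"rx":0,"ry":0,"rz":1,"dx":-1,"dy":-0.2,"dz":0,"gripper":1},{"rx":0,"ry":0,"rz":1,"dx":-1,"dy":-0.2,"dz":0,"gripper":1},{"rx":0,"ry":0,"rz":1,"dx":-1,"dy":-0.2,"dz":0,"gripper":1},{"rx":0,"ry":0,"rz":1,"dx":-1,"dy":-0.2,"dz":0,"gripper":1}]'
python3 -m inch '[{"rx":0,"ry":0,"rz":1,"dx":-0.94,"dy":0.19,"dz":0,"gripper":1},{"rx":0,"ry":0,"rz":1,"dx":-0.94,"dy":0.19,"dz":0,"gripper":1},{"rx":0,"ry":0,"rz":1,"dx":-0.94,"dy":0.19,"dz":0,"gripper":1},{"rx":0,"ry":0,"rz":1,"dx":-0.94,"dy":0.19,"dz":0,"gripper":1}]'
python3 -m inch '[{"rx":0,"ry":0,"rz":0.067,"dx":-0.9,"dy":0.306,"dz":0,"gripper":1},{"rx":0,"ry":0,"rz":0.067,"dx":-0.9,"dy":0.306,"dz":0,"gripper":1},{"rx":0,"ry":0,"rz":0.067,"dx":-0.9,"dy":0.306,"dz":0,"gripper":1},{"rx":0,"ry":0,"rz":0.067,"dx":-0.9,"dy":0.306,"dz":0,"gripper":1}]'
python3 -c "
from h import *
go([(.5165,-.2995,.195,74.4)])"
```

```text
time: 1.1
position: [0.4089, 0.2719, 0.1924]
ee_rot: [-180.0, 0.0, 106.3]
wrist_force: [-0.9, -0.2, 0.2]
gripper_width: 0.0879
time: 1.6
position: [0.4991, 0.1023, 0.1924]
ee_rot: [180.0, -0.0, 76.3]
wrist_force: [-0.3, 1.3, -0.1]
gripper_width: 0.0874
time: 2.1
position: [0.5152, -0.0868, 0.1924]
ee_rot: [180.0, 0.0, 74.4]
wrist_force: [0.4, 1.7, 0.7]
gripper_width: 0.088
2.1 [ 0.5152 -0.0868  0.1924] [179.98   0.    74.41] F [0.4 1.7 0.7] M [-0.08  0.09  0.03] w 0.088
d [-1.0227  0.2923 -0.013 ] r [0.0007 0.0001 0.0003]
```

```bash
python3 -m inch '[{"rx":0,"ry":0,"rz":0,"dx":-1,"dy":0.292,"dz":0,"gripper":1},{"rx":0,"ry":0,"rz":0,"dx":-1,"dy":0.292,"dz":0,"gripper":1},{"rx":0,"ry":0,"rz":0,"dx":-1,"dy":0.292,"dz":0,"gripper":1},{"rx":0,"ry":0,"rz":0,"dx":-1,"dy":0.292,"dz":0,"gripper":1},{"rx":0,"ry":0,"rz":0,"dx":-1,"dy":0.292,"dz":0,"gripper":1}]'
python3 - <<'E'
from h import *
go([(.5165,-.2995,.082,74.4)])
d=img('side');t=img('top')
a=cv2.resize(d['pixels'][60:180,270:430,::-1],(800,600),interpolation=3)
cv2.imwrite('pics/g.png',a)
E
```

```text
time: 2.72
position: [0.5175, -0.292, 0.192]
ee_rot: [-179.9, -0.1, 74.5]
wrist_force: [0.1, 0.1, -1.1]
gripper_width: 0.0877
2.73 [ 0.5175 -0.292   0.192 ] [-1.7995e+02 -8.0000e-02  7.4480e+01] F [ 0.1  0.1 -1.1] M [-0.07  0.05 -0.01] w 0.0877
d [-0.0381  0.0055  0.5499] r [-0.0018 -0.0026  0.0028]
```

View pics/g.png

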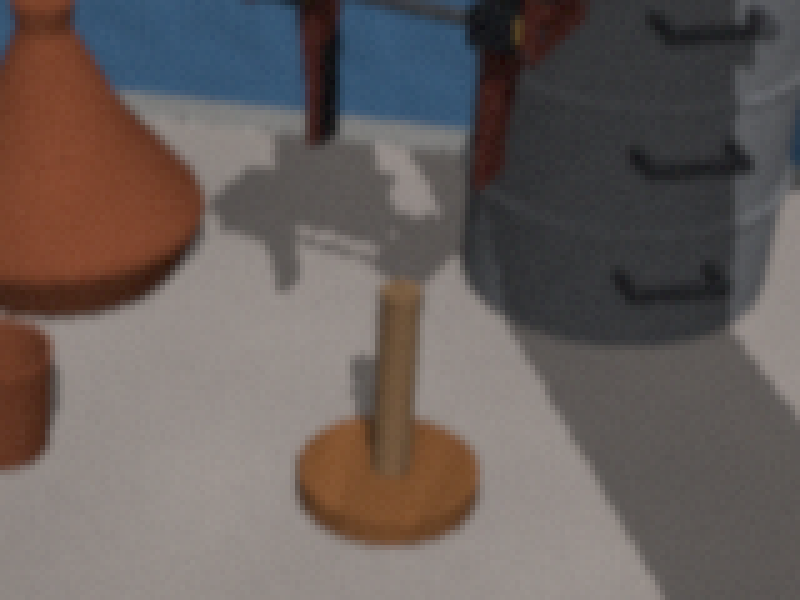

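The dowel (crop x≈398) sits midway between the fingers (≈320 and ≈490), so I'll descend and grip.

```bash
python3 -m inch '[{"rx":0,"ry":0,"rz":0,"dx":-0.035,"dy":0,"dz":0.2,"gripper":1},{"rx":0,"ry":0,"rz":0,"dx":-0.035,"dy":0,"dz":0.4,"gripper":1},{"rx":0,"ry":0,"rz":0,"dx":-0.035,"dy":0,"dz":0.55,"gripper":1},{"rx":0,"ry":0,"rz":0,"dx":-0.035,"dy":0,"dz":0.55,"gripper":1},{"rx":0,"ry":0,"rz":0,"dx":-0.035,"dy":0,"dz":0.55,"gripper":0},{"rx":0,"ry":0,"rz":0,"dx":-0.035,"dy":0,"dz":0.55,"gripper":0},{"rx":0,"ry":0,"rz":0,"dx":-0.035,"dy":0,"dz":0.55,"gripper":0},{"rx":0,"ry":0,"rz":0,"dx":-0.035,"dy":0,"dz":0.55,"gripper":0},{"rx":0,"ry":0,"rz":0,"dx":-0.035,"dy":0,"dz":0.55,"gripper":0},{"rx":0,"ry":0,"rz":0,"dx":-0.035,"dy":0,"dz":0.55,"gripper":0},{"rx":0,"ry":0,"rz":0,"dx":-0.035,"dy":0,"dz":0.55,"gripper":0},{"rx":0,"ry":0,"rz":0,"dx":-0.035,"dy":0,"dz":0.55,"gripper":0}]'; python3 -c "
from h import *
st()"
```

```text
time: 4.32
position: [0.5151, -0.3003, 0.0824]
ee_rot: [-180.0, 0.0, 74.4]
wrist_force: [0.4, -0.2, 0.0]
gripper_width: 0.0235
4.33 [ 0.5151 -0.3003  0.0824] [-179.99    0.     74.42] F [ 0.4 -0.2  0. ] M [-0.09  0.1  -0.  ] w 0.0235
```

```bash
python3 -m inch '[{"rx":0,"ry":0,"rz":0,"dx":0,"dy":0,"dz":-0.15,"gripper":0},{"rx":0,"ry":0,"rz":0,"dx":0,"dy":0,"dz":-0.27,"gripper":0},{"rx":0,"ry":0,"rz":0,"dx":0.2,"dy":0,"dz":-0.27,"gripper":0},{"rx":0,"ry":0,"rz":0,"dx":0.5,"dy":-0.1,"dz":-0.27,"gripper":0},{"rx":0,"ry":0,"rz":0,"dx":0.8,"dy":-0.2,"dz":-0.27,"gripper":0},{"rx":0,"ry":0,"rz":0,"dx":1,"dy":-0.26,"dz":-0.27,"gripper":0},{"rx":0,"ry":0,"rz":0,"dx":1,"dy":-0.26,"dz":-0.27,"gripper":0}]'; python3 -c "
from h import *
go([(.53,-.0520,.122,74.4)])"
```

```text
time: 5.2
position: [0.5179, -0.0908, 0.1364]
ee_rot: [-179.9, -0.0, 74.6]
wrist_force: [0.9, -0.2, -0.4]
gripper_width: 0.0234
5.2 [ 0.5179 -0.0908  0.1364] [-1.7994e+02 -3.0000e-02  7.4640e+01] F [ 0.9 -0.2 -0.4] M [-0.11  0.06 -0.05] w 0.0234
d [0.2028 0.0069 0.0721] r [-0.0022 -0.0009  0.008 ]
```

```bash
python3 -m inch '[{"rx":0,"ry":0,"rz":0,"dx":0.203,"dy":0.005,"dz":0.05,"gripper":0},{"rx":0,"ry":0,"rz":0,"dx":0.203,"dy":0.005,"dz":0.08,"gripper":0},{"rx":0,"ry":0,"rz":0,"dx":0.203,"dy":0.005,"dz":0.08,"gripper":0},{"rx":0,"ry":0,"rz":0,"dx":0.203,"dy":0.005,"dz":0.08,"gripper":0},{"rx":0,"ry":0,"rz":0,"dx":0.203,"dy":0.005,"dz":0.08,"gripper":0}]'; python3 -c "
from h import *
import pickle
st()
s=img('side');t=img('top');pickle.dump((s,t),open('b.pkl','wb'))
c=lambda im,x,y:cv2.resize(im[y:y+75,x:x+50,::-1],(400,600),interpolation=3)
cv2.imwrite('pics/b.png',np.hstack([c(s['pixels'],300,160),c(t['pixels'],300,172)]))"
```

```text
time: 5.82
position: [0.5307, -0.0558, 0.1207]
ee_rot: [180.0, 0.0, 74.4]
wrist_force: [-0.7, 0.9, -1.0]
gripper_width: 0.0235
5.83 [ 0.5307 -0.0558  0.1207] [1.7998e+02 2.0000e-02 7.4360e+01] F [-0.7  0.9 -1. ] M [-0.07  0.06 -0.03] w 0.0235
```

View pics/b.png

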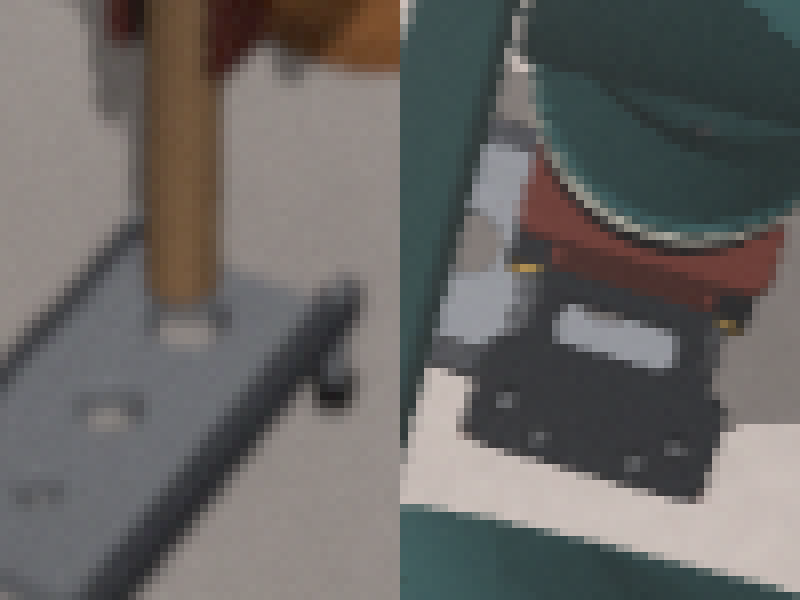

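The side crop shows the dowel's foot (edges x 146–218, lower edge y≈303) just above hole a (x 146–230, y≈323). The arm hides the top view. I'll measure the offset with the same camera.

Run:
```python
from h import *
import pickle
s,t=pickle.load(open('b.pkl','rb'));s1=pickle.load(open('side1.pkl','rb'))
g=lambda u8:u8.astype(float)
im=g(s['pixels']);i1=g(s1['pixels'])
# dowel edges on rows: red-blue (wood saturation)
rb=im[...,0]-im[...,2]
for v in (184,187,190,193,195,196,197,198,199): print(v,rb[v,314:332].astype(int))
print('hole in s1: gray')
G=i1.mean(2)
for v in range(194,208): print(v,G[v,312:336].astype(int))
```

```text
184 [10 12  8 10 27 40 46 49 49 51 50 46 42 23 14 11 12 11]
187 [11  6 -1 -1 23 40 47 49 51 51 50 45 38 24 14 11 12 10]
190 [-3 -5 -6 -1 25 40 46 50 52 51 50 45 36 23 13 13 13 11]
193 [-7 -6 -6 -2 21 41 51 49 53 52 49 43 35 17  5  6  8  9]
195 [-6 -6 -5 -3 17 39 47 52 54 52 48 45 32  9 -3 -6 -6 -4]
196 [-5 -5 -5 -6  6 28 43 48 50 50 45 34 20  4 -4 -6 -7 -7]
197 [-6 -6 -7 -7  0 11 23 34 37 35 27 15  5 -3 -6 -7 -5 -6]
198 [-5 -8 -6 -8 -5 -3  6 12 14 13  7  2 -3 -4 -6 -6 -5 -5]
199 [-7 -6 -7 -6 -6 -4  1  2  4  5  3  0 -3 -4 -3 -6 -6 -7]
hole in s1: gray
194 [ 74  91 103 107 108 108 108 109 112 111 109 108 109 107 107 109 108 116
 116 120 123 127 130 132]
195 [ 88 101 106 105 107 108 108 108 109 112 115 111 109 105 105 108 108 109
 110 110 114 116 119 123]
196 [ 99 104 106 107 108 106 109 109 108 106 107 105 107 105 103 103 108 107
 108 105 109 109 111 114]
197 [104 105 107 107 109 108 107 101  99  98 100  95  98  94  94  96  99 105
 105 107 105 106 107 110]
198 [106 107 107 108 107 107  98  92  90  93  94  93  94  92  86  84  91 102
 107 109 108 108 110 107]
199 [105 104 109 109 107 102
[... 198 characters left out ...]
 107 105  94  97 117 127 130 128 128 127 110  95  97 105
 106 109 108 109 108 102]
202 [108 109 107 109 107 108 102 106 117 125 131 133 131 123 113 104 102 110
 107 109 109 107 105  89]
203 [108 108 109 108 108 107 107 108 113 118 118 119 120 114 105 105 108 110
 107 109 109 106  92  73]
204 [109 109 107 107 106 107 106 107 109 110 110 109 111 109 107 108 108 107
 107 109 106  96  78  63]
205 [109 110 109 107 106 107 106 107 107 105 108 109 108 108 109 109 107 107
 110 106 100  82  66  56]
206 [110 110 110 107 108 107 107 107 107 107 108 108 110 109 107 109 110 108
 107  99  87  67  60  55]
207 [113 114 111 110 105 108 107 108 107 108 109 111 109 108 106 109 107 109
 104  88  67  57  52  52]
```

Run:
```python
from h import *
import pickle
s,t=pickle.load(open('b.pkl','rb'))
T=np.array([.5307,-.0558]);z=.1207-.0624
h=onz(s,323.0,199.9,.045)
# model check: rendered rim extents for circle at h
def ext(c,rad):
    a=np.linspace(0,6.283,90);P=np.array([proj(s,c+[rad*np.cos(x),rad*np.sin(x),0]) for x in a]);return P.min(0),P.max(0)
print('hole',h,ext(h,.01325))
# foot: bottom extent v 197.5, u center 322.4
f=onz(s,322.4,194.7,z)
for _ in range(5):
    e=ext(f,.0115); f=onz(s,*(proj(s,f)+[322.4-(e[0][0]+e[1][0])/2,197.5-e[1][1]]),z)
print('foot',f,ext(f,.012)); d=(h-f)[:2]
a=np.radians(74.4);x=np.array([np.cos(a),np.sin(a)]);y=np.array([np.sin(a),-np.cos(a)])
print('move along row, across mm',d@x*1e3,d@y*1e3, 'tcp-foot',(T-f[:2])@x*1e3,(T-f[:2])@y*1e3)
go([(*(T+d),.1207,74.4)])
```

```text
hole [ 0.52985816 -0.05367414  0.045     ] (array([317.73540276, 196.41722089]), array([328.26820253, 203.45253796]))
foot [ 0.53277464 -0.05870549  0.0583    ] (array([317.60795854, 191.3285448 ]), array([327.19219895, 197.63368055]))
move along row, across mm 4.061713129422961 -4.16207611244638 tcp-foot 2.2405490760538926 -2.7795634271852006
5.92 [ 0.5307 -0.0554  0.1207] [1.7998e+02 1.0000e-02 7.4380e+01] F [-0.7 -0.2 -1. ] M [-0.08  0.06  0.03] w 0.0234
d [ 0.0184 -0.0204 -0.    ] r [ 0.0007  0.0003 -0.0008]
```

```bash
python3 -m inch '[{"rx":0,"ry":0,"rz":0,"dx":0.015,"dy":-0.0125,"dz":0,"gripper":0},{"rx":0,"ry":0,"rz":0,"dx":0.015,"dy":-0.0125,"dz":0.03,"gripper":0},{"rx":0,"ry":0,"rz":0,"dx":0.015,"dy":-0.0125,"dz":0.05,"gripper":0},{"rx":0,"ry":0,"rz":0,"dx":0.015,"dy":-0.0125,"dz":0.05,"gripper":0},{"rx":0,"ry":0,"rz":0,"dx":0.015,"dy":-0.0125,"dz":0.05,"gripper":0}]'; python3 -c "
from h import *
st()
s=img('side')
c=lambda im,x,y:cv2.resize(im[y:y+48,x:x+64,::-1],(800,600),interpolation=3)
cv2.imwrite('pics/c.png',c(s['pixels'],292,170))
rb=s['pixels'][...,0].astype(int)-s['pixels'][...,2]
for v in range(190,204): print(v,rb[v,314:332],s['pixels'][v,314:334].mean(1).astype(int))
"
```

```text
time: 6.55
position: [0.5291, -0.0512, 0.1104]
ee_rot: [-180.0, 0.0, 74.4]
wrist_force: [0.4, -0.5, -0.9]
gripper_width: 0.0233
6.55 [ 0.5291 -0.0512  0.1104] [-1.7999e+02  1.0000e-02  7.4420e+01] F [ 0.4 -0.5 -0.9] M [-0.09  0.12  0.  ] w 0.0233
190 [-2 -6 -5 -1 16 38 45 49 51 51 49 48 43 26 15 11 13 12] [ 72  66  77  84  73  72  79  82  88  86  84  81  76  94 123 136 137 137
 136 136]
191 [-4 -7 -5 -1 15 36 46 48 52 52 49 47 41 25 14 11 13 12] [ 64  79  94  95  75  72  77  85  86  88  86  80  78  94 124 136 138 139
 136 136]
192 [-5 -6 -6 -2 15 37 46 47 52 51 50 47 40 24 11 11 11 11] [ 80  95 100  93  71  72  76  84  86  86  84  79  76  92 122 134 138 138
 139 136]
193 [-5 -8 -5 -3 17 38 46 51 49 53 52 48 39 20  4  5  8 10] [ 93 106 108  96  74  69  77  81  87  87  85  80  77  86 113 125 133 134
 137 138]
194 [-7 -6 -7 -2 13 38 47 47 51 50 49 46 39 20  2 -3  1  3] [104 109 110 100  75  69  76  84  86  88  85  78  75  84 106 116 119 125
 127 131]
195 [-6 -5 -6 -2 14 37 44 50 53 52 50 45 40 19  0 -5 -5 -4] [109 111 109 102  79  71  77  85  87  90  86  78  73  84 104 110 112 112
 117 
[... 448 characters left out ...]
-3 14 37 49 50 51 53 53 46 38 19 -2 -6 -6 -8] [111 112 111 105  80  74  77  86  89  87  82  78  73  71  82 103 110 111
 110 112]
200 [-7 -7 -6 -3  9 34 45 51 53 51 50 41 31 12 -2 -4 -7 -6] [110 112 112 105  83  73  80  85  88  89  86  81  81  80  87 105 111 111
 112 111]
201 [-6 -7 -7 -6  1 17 33 42 46 44 38 29 18  3 -3 -6 -7 -6] [112 113 112 107  94  82  86  86  91  95  94  95  99  95  99 110 112 111
 112 113]
202 [-7 -5 -7 -6 -6  2 11 21 23 24 20 12  7  0 -4 -8 -5 -7] [112 112 109 108 103  98  97  91  94 109 111 110 111 106 107 111 109 112
 110 111]
203 [-7 -6 -7 -7 -7 -4 -1  1  3  2  3  1 -4 -3 -5 -7 -6 -6] [113 111 110 112 107 106 105 102 104 115 119 115 110 110 110 111 111 110
 111 106]
```

View pics/c.png

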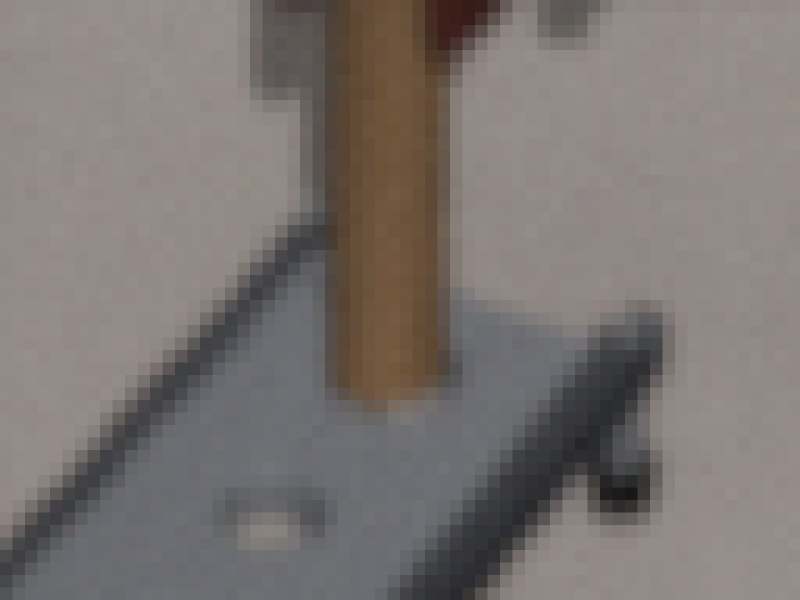

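The dowel now covers hole a, with a sliver of hole still visible at lower right, at crop (400,405) and (455,370). Now the remaining offset.

```bash
cat >> h.py <<'E'
def rel(s,uc,vb,z,h):
    def ext(c,rad):
        a=np.linspace(0,6.283,90);P=np.array([proj(s,c+[rad*np.cos(x),rad*np.sin(x),0]) for x in a]);return P.min(0),P.max(0)
    f=onz(s,uc,vb-3,z)
    for _ in range(5):
        e=ext(f,.0115); f=onz(s,*(proj(s,f)+[uc-(e[0][0]+e[1][0])/2,vb-e[1][1]]),z)
    d=(h-f)[:2];a=np.radians(74.4);x=np.array([np.cos(a),np.sin(a)]);y=np.array([np.sin(a),-np.cos(a)])
    print('move row, across mm',(d@x*1e3).round(2),(d@y*1e3).round(2)); return f
E
python3 - <<'E'
from h import *
s=img('side');h=onz(s,323.0,199.9,.045)
for vb in(201.6,201.9,202.2): print(rel(s,322.45,vb,.048,h))
E
```

```text
move row, across mm 0.86 -2.12
[ 0.53166467 -0.05507572  0.048     ]
move row, across mm -0.1 -1.56
[ 0.53138753 -0.05399732  0.048     ]
move row, across mm -1.06 -1.0
[ 0.53111085 -0.0529207   0.048     ]
```

```bash
python3 -m inch '[{"rx":0,"ry":0,"rz":0,"dx":0,"dy":-0.007,"dz":0,"gripper":0},{"rx":0,"ry":0,"rz":0,"dx":0,"dy":-0.007,"dz":0.008,"gripper":0},{"rx":0,"ry":0,"rz":0,"dx":0,"dy":-0.007,"dz":0.014,"gripper":0},{"rx":0,"ry":0,"rz":0,"dx":0,"dy":-0.007,"dz":0.018,"gripper":0},{"rx":0,"ry":0,"rz":0,"dx":0,"dy":-0.007,"dz":0.018,"gripper":0}]'; python3 -c "
from h import *
st()"
```

```text
time: 7.28
position: [0.5278, -0.0509, 0.1073]
ee_rot: [180.0, 0.0, 74.4]
wrist_force: [-1.3, 0.1, 3.8]
gripper_width: 0.0237
7.28 [ 0.5278 -0.0509  0.1073] [1.7998e+02 1.0000e-02 7.4430e+01] F [-1.3  0.1  3.8] M [-0.02  0.33 -0.02] w 0.0237
```

```bash
python3 -m inch '[{"rx":0,"ry":0,"rz":0,"dx":0,"dy":-0.003,"dz":0,"gripper":0},{"rx":0,"ry":0,"rz":0,"dx":0,"dy":-0.005,"dz":0,"gripper":0},{"rx":0,"ry":0,"rz":0,"dx":0,"dy":-0.005,"dz":0,"gripper":0}]'; python3 -c "
from h import *
st()"
python3 -m inch '[{"rx":0,"ry":0,"rz":0,"dx":0,"dy":-0.002,"dz":0.003,"gripper":0},{"rx":0,"ry":0,"rz":0,"dx":0,"dy":-0.002,"dz":0.003,"gripper":0}]'; python3 -c "
from h import *
st()"
```

```text
time: 7.65
position: [0.5275, -0.0508, 0.1072]
ee_rot: [179.9, 0.0, 74.4]
wrist_force: [1.0, 0.1, 5.3]
gripper_width: 0.0232
7.65 [ 0.5275 -0.0508  0.1072] [1.7991e+02 1.0000e-02 7.4420e+01] F [1.  0.1 5.3] M [-0.2  -0.05  0.05] w 0.0232
time: 7.9
position: [0.5275, -0.0508, 0.1072]
ee_rot: [179.9, 0.0, 74.4]
wrist_force: [0.9, -0.3, 8.9]
gripper_width: 0.0235
7.9 [ 0.5275 -0.0508  0.1072] [1.7986e+02 1.0000e-02 7.4430e+01] F [ 0.9 -0.3  8.9] M [-0.16  0.08 -0.02] w 0.0235
```

```bash
python3 -m inch '[{"rx":0,"ry":0,"rz":0,"dx":0,"dy":0,"dz":-0.009,"gripper":0},{"rx":0,"ry":0,"rz":0,"dx":0,"dy":0,"dz":-0.009,"gripper":0},{"rx":0,"ry":0,"rz":0,"dx":0,"dy":0,"dz":-0.009,"gripper":0}]'; python3 -c "
from h import *
st()
s=img('side')
for v in range(192,206): print(v,s['pixels'][v,312:334].mean(1).astype(int))
"
```

```text
time: 8.28
position: [0.5257, -0.0503, 0.1075]
ee_rot: [-179.9, 0.0, 74.4]
wrist_force: [-0.3, 0.0, 0.4]
gripper_width: 0.0237
8.28 [ 0.5257 -0.0503  0.1075] [-1.7992e+02  1.0000e-02  7.4420e+01] F [-0.3  0.   0.4] M [-0.07  0.05  0.03] w 0.0237
192 [ 75  67  80  96 106 107  98  76  67  75  80  86  88  85  81  75  88 124
 137 138 137 137]
193 [ 67  76  95 106 108 111 102  77  65  77  81  85  85  86  83  74  84 118
 131 133 136 137]
194 [ 77  92 104 109 110 110 103  76  68  74  82  86  85  88  83  75  84 107
 119 125 127 130]
195 [ 90 105 110 112 110 109 102  78  70  75  84  87  86  86  82  75  79 104
 111 115 115 122]
196 [102 108 111 110 109 109 106  79  71  75  82  87  91  87  79  74  82 101
 110 110 113 114]
197 [107 109 109 111 111 111 105  76  67  74  84  86  86  86  79  76  82 100
 109 111 108 112]
198 [109 109 111 111 113 108  96  73  70  77  83  88  88  86  79  72  78 103
 109 110 112 110]
199 [108 111 109 110 114 105  87  67  67  77  84  88  87  85  81  75  80 102
 110 111 113 111]
200 [109 110 110 112 112 106  85  67  68  77  84  89  88  88  79  74  82 102
 111 111 111 112]
201 [110 111 111 113 110 107  94  72  72  79  85  88  89  86  80  77  87 106
 111 110 111 112]
202 [112 111 111 113 110 108 103  95  89  86  89  90  92  87  85  84  98 109
 107 112 111 111]
203 [110 112 113 112 112 112 108 108 105 101  97  96  96  97  97 102 106 110
 111 114 111 109]
204 [112 112 111 112 111 110 111 109 110 110 103 105 105 105 107 108 109 113
 112 113 111  97]
205 [111 112 112 112 109 111 110 110 111 109 108 109 110 110 111 110 112 110
 111 110 101  81]
```

```bash
python3 -c "
from h import *
s=img('side')
P=s['pixels'].astype(int);rb=P[...,0]-P[...,2]
for v in range(199,206): print(v,rb[v,316:332])
h=onz(s,323.0,199.9,.045)
m=rb[195:200,316:332].mean(0); print(m.round(0))
for vb in(202.0,202.3,202.6): rel(s,323.45,vb,.0455,h)
"
```

```text
199 [-5 -5 -1 13 38 48 51 51 51 51 47 41 20  0 -6 -6]
200 [-7 -5 -4 12 36 47 49 50 51 49 48 40 18  0 -6 -7]
201 [-6 -6 -4  8 31 40 49 51 52 52 45 34 15 -2 -5 -6]
202 [-6 -6 -4  0 15 30 39 46 47 45 37 20  6 -4 -7 -6]
203 [-6 -7 -6 -3  1  9 20 29 28 25 14  3 -3 -5 -6 -5]
204 [-6 -7 -7 -7 -5 -4  2  6  9  5 -1 -4 -6 -6 -6 -6]
205 [-5 -7 -5 -6 -5 -5 -5 -5 -5 -4 -7 -7 -6 -6 -6 -7]
[-6. -6. -4. 11. 35. 45. 49. 51. 51. 51. 47. 42. 23.  0. -6. -5.]
move row, across mm 3.24 -0.57
move row, across mm 2.28 -0.01
move row, across mm 1.31 0.54
```

```bash
python3 -m inch '[{"rx":0,"ry":0,"rz":0,"dx":0,"dy":0.008,"dz":0,"gripper":0},{"rx":0,"ry":0,"rz":0,"dx":-0.002,"dy":0.008,"dz":0.004,"gripper":0},{"rx":0,"ry":0,"rz":0,"dx":-0.004,"dy":0.008,"dz":0.004,"gripper":0},{"rx":0,"ry":0,"rz":0,"dx":-0.006,"dy":0.008,"dz":0.004,"gripper":0},{"rx":0,"ry":0,"rz":0,"dx":-0.008,"dy":0.008,"dz":0.004,"gripper":0}]';python3 -m inch '[{"rx":0,"ry":0,"rz":0,"dx":-0.002,"dy":0,"dz":0,"gripper":0},{"rx":0,"ry":0,"rz":0,"dx":-0.004,"dy":0,"dz":0,"gripper":0},{"rx":0,"ry":0,"rz":0,"dx":-0.004,"dy":0,"dz":0,"gripper":0}]';  python3 -c "
from h import *
st()"
```

```text
time: 9.0
position: [0.5275, -0.0524, 0.1073]
ee_rot: [180.0, -0.0, 74.4]
wrist_force: [-0.0, 0.5, 0.8]
gripper_width: 0.0233
time: 9.38
position: [0.5271, -0.0533, 0.1072]
ee_rot: [-180.0, 0.0, 74.4]
wrist_force: [1.1, 1.0, -1.5]
gripper_width: 0.0238
9.38 [ 0.5271 -0.0533  0.1072] [-1.7999e+02  1.0000e-02  7.4420e+01] F [ 1.1  1.  -1.5] M [-0.06  0.08  0.02] w 0.0238
```

```bash
python3 -m inch '[{"rx":0,"ry":0,"rz":0,"dx":0,"dy":0,"dz":0.002,"gripper":0},{"rx":0,"ry":0,"rz":0,"dx":0,"dy":0,"dz":0.004,"gripper":0},{"rx":0,"ry":0,"rz":0,"dx":0,"dy":0,"dz":0.004,"gripper":0}]';  python3 -c "
from h import *
st()"
```

```text
time: 9.75
position: [0.5274, -0.0533, 0.1066]
ee_rot: [180.0, 0.0, 74.4]
wrist_force: [0.3, 0.1, 2.8]
gripper_width: 0.0235
9.75 [ 0.5274 -0.0533  0.1066] [1.7998e+02 1.0000e-02 7.4420e+01] F [0.3 0.1 2.8] M [-0.13  0.12  0.01] w 0.0235
```

```bash
python3 -m inch '[{"rx":0,"ry":0,"rz":0,"dx":-0.003,"dy":0,"dz":0,"gripper":0},{"rx":0,"ry":0,"rz":0,"dx":-0.005,"dy":0,"dz":0.001,"gripper":0},{"rx":0,"ry":0,"rz":0,"dx":-0.005,"dy":0,"dz":0.001,"gripper":0}]';  python3 -c "
from h import *
st()"
```

```text
time: 10.12
position: [0.5272, -0.0541, 0.1064]
ee_rot: [180.0, -0.0, 74.4]
wrist_force: [0.2, 0.5, 3.7]
gripper_width: 0.0234
10.12 [ 0.5272 -0.0541  0.1064] [ 1.7998e+02 -1.0000e-02  7.4420e+01] F [0.2 0.5 3.7] M [0.22 0.07 0.02] w 0.0234
```

```bash
python3 -m inch '[{"rx":0,"ry":0,"rz":0,"dx":0.003,"dy":0,"dz":0,"gripper":0},{"rx":0,"ry":0,"rz":0,"dx":0.003,"dy":0,"dz":0.002,"gripper":0},{"rx":0,"ry":0,"rz":0,"dx":0.003,"dy":0,"dz":0.002,"gripper":0}]';  python3 -c "
from h import *
st()
s=img('side')
P=s['pixels'].astype(int);rb=P[...,0]-P[...,2]
for v in range(195,207): print(v,rb[v,316:332],P[v,314:332].mean(1).astype(int))
"
```

```text
time: 10.5
position: [0.5275, -0.0539, 0.1058]
ee_rot: [180.0, 0.0, 74.4]
wrist_force: [0.8, -1.1, 0.1]
gripper_width: 0.0234
10.5 [ 0.5275 -0.0539  0.1058] [1.7995e+02 3.0000e-02 7.4430e+01] F [ 0.8 -1.1  0.1] M [-0.3  -0.28  0.07] w 0.0234
195 [-5 -7 -4 15 37 46 48 51 51 48 46 36 14  0 -5 -4] [109 111 110 110 105  79  72  79  85  85  87  85  77  73  88 103 112 114]
196 [-7 -6 -4 14 37 47 50 52 53 48 44 36 17 -1 -5 -6] [109 111 110 109 103  78  73  79  84  88  89  85  76  72  82 102 109 111]
197 [-7 -7 -2 16 38 45 50 51 51 49 44 37 14 -3 -5 -4] [110 112 111 112 104  81  73  79  83  88  85  82  76  76  83 102 108 110]
198 [-6 -6 -3 18 39 49 50 53 52 49 46 36 15 -3 -5 -4] [108 112 111 109  96  74  73  79  84  86  88  83  75  74  86 104 111 110]
199 [-5 -6 -2 18 39 47 52 53 52 49 44 34 13 -4 -6 -6] [111 111 112 104  88  69  75  80  85  88  89  81  74  76  85 106 111 110]
200 [-6 -6 -2 15 41 47 51 52 51 47 44 31 10 -5 -7 -5] [111 112 111 106  88  69  73  82  84  88  86  86  75  76  90 104 111 111]
201 [-7 -8 -4  8 28 41 48 50 49 46 36 19  3 -4 -6 -7] [110 112 112 105  95  80  78  86  87  87  90  85  82  85  97 108 110 110]
202 [-7 -7 -6 -2 12 25 35 36 36 30 20  5 -4 -6 -5 -6] [111 112 112 109 104  94  93  88  88  92  92  94  92  99 105 111 113 111]
203 [-7 -8 -7 -4 -3  4  9 13 10  9  3 -4 -6 -6 -6 -7] [110 112 112 109 109 106 106 102 101 102 103 102 106 107 109 107 111 112]
204 [-7 -6 -6 -5 -5 -4 -3 -3 -3 -3 -4 -5 -6 -7 -4 -6] [111 111 112 113 109 111 110 108 107 107 109 110 110 109 111 110 112 112]
205 [-6 -7 -7 -6 -7 -5 -7 -6 -6 -5 -5 -7 -5 -6 -7 -6] [111 110 111 109 110 110 111 110 112 112 111 111 112 112 112 112 112 109]
206 [-7 -6 -6 -6 -6 -7 -5 -6 -6 -7 -6 -7 -5 -7 -6 -7] [114 112 112 111 111 111 111 112 110 110 110 111 110 112 112 112 110 104]
```

```bash
python3 -m inch '[{"rx":0,"ry":0,"rz":0,"dx":0,"dy":0,"dz":0.003,"gripper":0},{"rx":0,"ry":0,"rz":0,"dx":0,"dy":0,"dz":0.006,"gripper":0},{"rx":0,"ry":0,"rz":0,"dx":0,"dy":0,"dz":0.006,"gripper":0}]';  python3 -c "
from h import *
st()
"
```

```text
time: 10.92
position: [0.5274, -0.0538, 0.1047]
ee_rot: [180.0, 0.0, 74.4]
wrist_force: [1.6, -1.0, -0.5]
gripper_width: 0.0231
10.93 [ 0.5274 -0.0538  0.1047] [1.7997e+02 1.0000e-02 7.4430e+01] F [ 1.6 -1.  -0.5] M [-0.44 -0.43 -0.  ] w 0.0231
```

```bash
python3 -m inch '[{"rx":0,"ry":0,"rz":0,"dx":-0.001,"dy":0.003,"dz":0,"gripper":0},{"rx":0,"ry":0,"rz":0,"dx":-0.001,"dy":0.003,"dz":0.02,"gripper":0},{"rx":0,"ry":0,"rz":0,"dx":-0.001,"dy":0.003,"dz":0.04,"gripper":0},{"rx":0,"ry":0,"rz":0,"dx":-0.001,"dy":0.003,"dz":0.04,"gripper":0}]';  python3 -c "
from h import *
st()
"
```

```text
time: 11.42
position: [0.5276, -0.054, 0.0962]
ee_rot: [-180.0, 0.0, 74.4]
wrist_force: [1.9, -1.7, -2.0]
gripper_width: 0.0235
11.43 [ 0.5276 -0.054   0.0962] [-1.7999e+02  1.0000e-02  7.4420e+01] F [ 1.9 -1.7 -2. ] M [-0.41 -0.56 -0.02] w 0.0235
```

```bash
python3 -m inch '[{"rx":0,"ry":0,"rz":0,"dx":-0.002,"dy":0.003,"dz":0.02,"gripper":0},{"rx":0,"ry":0,"rz":0,"dx":-0.002,"dy":0.003,"dz":0.06,"gripper":0},{"rx":0,"ry":0,"rz":0,"dx":-0.002,"dy":0.003,"dz":0.1,"gripper":0},{"rx":0,"ry":0,"rz":0,"dx":-0.002,"dy":0.003,"dz":0.14,"gripper":0},{"rx":0,"ry":0,"rz":0,"dx":-0.002,"dy":0.003,"dz":0.16,"gripper":0},{"rx":0,"ry":0,"rz":0,"dx":-0.002,"dy":0.003,"dz":0.16,"gripper":0}]';  python3 -c "
from h import *
st()
"
```

```text
time: 12.18
position: [0.5279, -0.0545, 0.0642]
ee_rot: [-180.0, 0.0, 74.4]
wrist_force: [1.5, -0.9, -1.9]
gripper_width: 0.0231
12.18 [ 0.5279 -0.0545  0.0642] [-1.7996e+02  1.0000e-02  7.4420e+01] F [ 1.5 -0.9 -1.9] M [-0.15 -0.28  0.02] w 0.0231
```

```bash
python3 -m inch '[{"rx":0,"ry":0,"rz":0,"dx":-0.001,"dy":0.002,"dz":0.004,"gripper":0},{"rx":0,"ry":0,"rz":0,"dx":-0.001,"dy":0.002,"dz":0.008,"gripper":0},{"rx":0,"ry":0,"rz":0,"dx":-0.001,"dy":0.002,"dz":0.011,"gripper":0},{"rx":0,"ry":0,"rz":0,"dx":-0.001,"dy":0.002,"dz":0.011,"gripper":0}]';  python3 -c "
from h import *
st()
"
```

```text
time: 12.68
position: [0.5282, -0.0547, 0.0624]
ee_rot: [-180.0, 0.0, 74.4]
wrist_force: [0.2, 0.1, 0.4]
gripper_width: 0.0234
12.68 [ 0.5282 -0.0547  0.0624] [-1.7997e+02  1.0000e-02  7.4420e+01] F [0.2 0.1 0.4] M [-0.08  0.05  0.02] w 0.0234
```

```bash
python3 -m inch '[{"rx":0,"ry":0,"rz":0,"dx":0,"dy":0,"dz":0.002,"gripper":0},{"rx":0,"ry":0,"rz":0,"dx":0,"dy":0,"dz":0.004,"gripper":0},{"rx":0,"ry":0,"rz":0,"dx":0,"dy":0,"dz":0.004,"gripper":0}]';  python3 -c "
from h import *
st()
"
```

```text
time: 13.05
position: [0.5285, -0.0548, 0.0624]
ee_rot: [180.0, 0.0, 74.4]
wrist_force: [-1.1, 0.1, 6.3]
gripper_width: 0.0236
13.05 [ 0.5285 -0.0548  0.0624] [1.7998e+02 1.0000e-02 7.4430e+01] F [-1.1  0.1  6.3] M [0.05 0.59 0.01] w 0.0236
```

```bash
python3 -m inch '[{"rx":0,"ry":0,"rz":0,"dx":0,"dy":-0.001,"dz":-0.04,"gripper":0},{"rx":0,"ry":0,"rz":0,"dx":0,"dy":-0.001,"dz":-0.1,"gripper":0},{"rx":0,"ry":0,"rz":0,"dx":0,"dy":-0.001,"dz":-0.16,"gripper":0},{"rx":0,"ry":0,"rz":0,"dx":0,"dy":-0.001,"dz":-0.22,"gripper":0},{"rx":0,"ry":0,"rz":0,"dx":0,"dy":-0.001,"dz":-0.27,"gripper":0},{"rx":0,"ry":0,"rz":0,"dx":0,"dy":-0.001,"dz":-0.27,"gripper":0},{"rx":0,"ry":0,"rz":0,"dx":0,"dy":-0.001,"dz":-0.27,"gripper":0}]';  python3 -c "
from h import *
go([(.5408,-.0092,.1165,74.4)])
"
```

```text
time: 13.92
position: [0.528, -0.0547, 0.1155]
ee_rot: [-180.0, 0.0, 74.4]
wrist_force: [0.3, -0.8, -1.0]
gripper_width: 0.0235
13.93 [ 0.528  -0.0547  0.1155] [-1.7997e+02  1.0000e-02  7.4420e+01] F [ 0.3 -0.8 -1. ] M [-0.05  0.02  0.01] w 0.0235
d [ 0.2364  0.0006 -0.0051] r [-0.0009  0.0002  0.0006]
```

```bash
python3 -m inch '[{"rx":0,"ry":0,"rz":0,"dx":0.12,"dy":0,"dz":0,"gripper":0},{"rx":0,"ry":0,"rz":0,"dx":0.235,"dy":0,"dz":0,"gripper":0},{"rx":0,"ry":0,"rz":0,"dx":0.235,"dy":0,"dz":0.02,"gripper":0},{"rx":0,"ry":0,"rz":0,"dx":0.235,"dy":0,"dz":0.033,"gripper":0},{"rx":0,"ry":0,"rz":0,"dx":0.235,"dy":0,"dz":0.033,"gripper":0},{"rx":0,"ry":0,"rz":0,"dx":0.235,"dy":0,"dz":0.033,"gripper":0}]';  python3 -c "
from h import *
st()
s=img('side')
c=lambda im,x,y:cv2.resize(im[y:y+48,x:x+64,::-1],(800,600),interpolation=3)
cv2.imwrite('pics/d.png',c(s['pixels'],282,180))
"
```

```text
time: 14.68
position: [0.5407, -0.01, 0.109]
ee_rot: [-180.0, 0.0, 74.4]
wrist_force: [0.5, -0.2, -0.2]
gripper_width: 0.0234
14.68 [ 0.5407 -0.01    0.109 ] [-1.7999e+02  1.0000e-02  7.4380e+01] F [ 0.5 -0.2 -0.2] M [-0.06  0.05 -0.  ] w 0.0234
```

View pics/d.png

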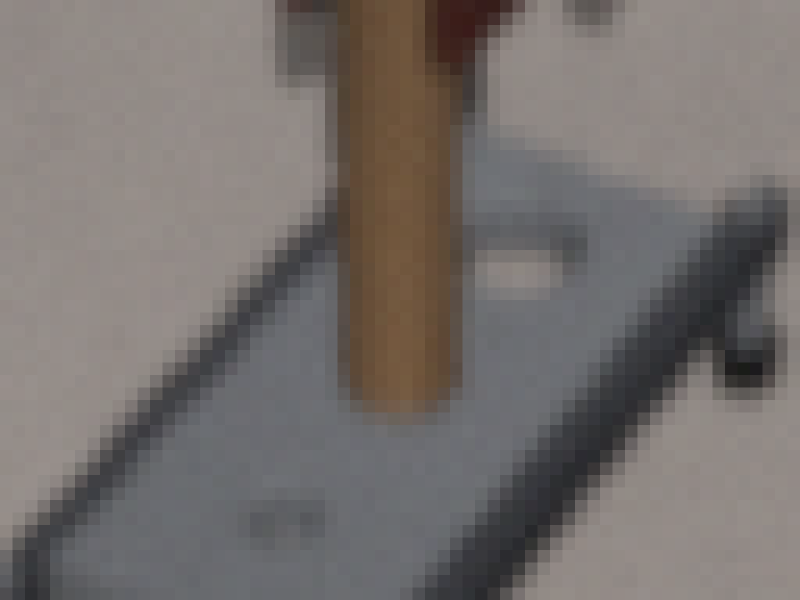

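The dowel (foot at crop (402,400)) fully covers hole b, with a and c visible on either side of it. I'll press lightly.

```bash
python3 -m inch '[{"rx":0,"ry":0,"rz":0,"dx":0.003,"dy":0,"dz":0.004,"gripper":0},{"rx":0,"ry":0,"rz":0,"dx":0.003,"dy":0,"dz":0.008,"gripper":0},{"rx":0,"ry":0,"rz":0,"dx":0.003,"dy":0,"dz":0.011,"gripper":0},{"rx":0,"ry":0,"rz":0,"dx":0.003,"dy":0,"dz":0.011,"gripper":0},{"rx":0,"ry":0,"rz":0,"dx":0.003,"dy":0,"dz":0.011,"gripper":0}]';  python3 -c "
from h import *
st()
"
```

```text
time: 15.35
position: [0.5413, -0.0089, 0.1073]
ee_rot: [180.0, 0.0, 74.4]
wrist_force: [-1.2, -0.0, 5.3]
gripper_width: 0.0233
15.35 [ 0.5413 -0.0089  0.1073] [179.97   0.    74.43] F [-1.2 -0.   5.3] M [-0.08  0.3   0.06] w 0.0233
```

```bash
python3 -m inch '[{"rx":0,"ry":0,"rz":0,"dx":0,"dy":0,"dz":-0.03,"gripper":0},{"rx":0,"ry":0,"rz":0,"dx":0,"dy":0,"dz":-0.04,"gripper":0},{"rx":0,"ry":0,"rz":0,"dx":-0.12,"dy":0,"dz":-0.04,"gripper":0},{"rx":0,"ry":0,"rz":0,"dx":-0.238,"dy":0,"dz":-0.04,"gripper":0},{"rx":0,"ry":0,"rz":0,"dx":-0.238,"dy":0,"dz":-0.02,"gripper":0},{"rx":0,"ry":0,"rz":0,"dx":-0.238,"dy":0,"dz":-0.005,"gripper":0},{"rx":0,"ry":0,"rz":0,"dx":-0.238,"dy":0,"dz":-0.005,"gripper":0},{"rx":0,"ry":0,"rz":0,"dx":-0.238,"dy":0,"dz":-0.005,"gripper":0}]';  python3 -c "
from h import *
go([(.5281,-.0546,.1073,74.4)])
"
```

```text
time: 16.35
position: [0.5284, -0.0542, 0.1078]
ee_rot: [-180.0, 0.0, 74.5]
wrist_force: [0.4, -0.1, -0.9]
gripper_width: 0.0233
16.35 [ 0.5284 -0.0542  0.1078] [-179.99    0.     74.46] F [ 0.4 -0.1 -0.9] M [-0.08  0.09  0.03] w 0.0233
d [-0.0023 -0.0008  0.0025] r [-0.0003  0.      0.0021]
```

```bash
python3 -m inch '[{"rx":0,"ry":0,"rz":0,"dx":-0.002,"dy":-0.001,"dz":0.003,"gripper":0},{"rx":0,"ry":0,"rz":0,"dx":-0.002,"dy":-0.001,"dz":0.007,"gripper":0},{"rx":0,"ry":0,"rz":0,"dx":-0.002,"dy":-0.001,"dz":0.011,"gripper":0},{"rx":0,"ry":0,"rz":0,"dx":-0.002,"dy":-0.001,"dz":0.011,"gripper":0}]';  python3 -c "
from h import *
st()
"
```

```text
time: 16.85
position: [0.5279, -0.0551, 0.1056]
ee_rot: [-180.0, 0.0, 74.4]
wrist_force: [0.3, -0.0, -0.6]
gripper_width: 0.0236
16.85 [ 0.5279 -0.0551  0.1056] [-1.7999e+02  1.0000e-02  7.4420e+01] F [ 0.3 -0.  -0.6] M [-0.08  0.03 -0.01] w 0.0236
```

It went in with no contact force. Lowering on.

```bash
python3 -m inch '[{"rx":0,"ry":0,"rz":0,"dx":0.001,"dy":0,"dz":0.02,"gripper":0},{"rx":0,"ry":0,"rz":0,"dx":0.001,"dy":0,"dz":0.05,"gripper":0},{"rx":0,"ry":0,"rz":0,"dx":0.001,"dy":0,"dz":0.09,"gripper":0},{"rx":0,"ry":0,"rz":0,"dx":0.001,"dy":0,"dz":0.13,"gripper":0},{"rx":0,"ry":0,"rz":0,"dx":0.001,"dy":0,"dz":0.17,"gripper":0},{"rx":0,"ry":0,"rz":0,"dx":0.001,"dy":0,"dz":0.205,"gripper":0},{"rx":0,"ry":0,"rz":0,"dx":0.001,"dy":0,"dz":0.205,"gripper":0}]';  python3 -c "
from h import *
st()
"
```

```text
time: 17.73
position: [0.5279, -0.0549, 0.0641]
ee_rot: [-180.0, 0.0, 74.4]
wrist_force: [-0.4, 0.0, -1.0]
gripper_width: 0.0236
17.73 [ 0.5279 -0.0549  0.0641] [-1.7997e+02  1.0000e-02  7.4420e+01] F [-0.4  0.  -1. ] M [-0.09  0.02  0.04] w 0.0236
```

```bash
python3 -m inch '[{"rx":0,"ry":0,"rz":0,"dx":0,"dy":0,"dz":0.005,"gripper":0},{"rx":0,"ry":0,"rz":0,"dx":0,"dy":0,"dz":0.01,"gripper":0},{"rx":0,"ry":0,"rz":0,"dx":0,"dy":0,"dz":0.01,"gripper":0}]';  python3 -c "
from h import *
st()
"
```

```text
time: 18.1
position: [0.528, -0.0549, 0.0628]
ee_rot: [180.0, 0.0, 74.4]
wrist_force: [-0.2, 0.1, -0.7]
gripper_width: 0.0233
18.1 [ 0.528  -0.0549  0.0628] [1.800e+02 1.000e-02 7.442e+01] F [-0.2  0.1 -0.7] M [-0.04  0.04  0.  ] w 0.0233
```

Another 0.4 mm seats it. Then I'll open slowly and retreat straight up, clear of the dowel top at 0.12 m.

```bash
python3 -m inch '[{"rx":0,"ry":0,"rz":0,"dx":0,"dy":0,"dz":0.003,"gripper":0},{"rx":0,"ry":0,"rz":0,"dx":0,"dy":0,"dz":0.003,"gripper":0}]'
python3 -m inch '[{"rx":0,"ry":0,"rz":0,"dx":0,"dy":0,"dz":0,"gripper":0.4},{"rx":0,"ry":0,"rz":0,"dx":0,"dy":0,"dz":0,"gripper":0.6},{"rx":0,"ry":0,"rz":0,"dx":0,"dy":0,"dz":0,"gripper":0.8},{"rx":0,"ry":0,"rz":0,"dx":0,"dy":0,"dz":0,"gripper":0.8},{"rx":0,"ry":0,"rz":0,"dx":0,"dy":0,"dz":0,"gripper":0.8},{"rx":0,"ry":0,"rz":0,"dx":0,"dy":0,"dz":0,"gripper":0.8},{"rx":0,"ry":0,"rz":0,"dx":0,"dy":0,"dz":-0.1,"gripper":0.8},{"rx":0,"ry":0,"rz":0,"dx":0,"dy":0,"dz":-0.3,"gripper":0.8},{"rx":0,"ry":0,"rz":0,"dx":0,"dy":0,"dz":-0.6,"gripper":0.8},{"rx":0,"ry":0,"rz":0,"dx":0,"dy":0,"dz":-0.9,"gripper":0.8},{"rx":0,"ry":0,"rz":0,"dx":0,"dy":0,"dz":-0.9,"gripper":0.8},{"rx":0,"ry":0,"rz":0,"dx":0,"dy":0,"dz":-0.9,"gripper":0.8},{"rx":0,"ry":0,"rz":0,"dx":0,"dy":0,"dz":-0.9,"gripper":0.8}]'
python3 -c "
from h import *
st()
s=img('side')
P=s['pixels'][100:400,230:630,::-1]
cv2.imwrite('pics/e.png',cv2.resize(s['pixels'][100:370,220:460,::-1],None,fx=2.2,fy=2.2,interpolation=3))
"
```

```text
time: 18.35
position: [0.5282, -0.055, 0.0624]
ee_rot: [180.0, 0.0, 74.4]
wrist_force: [-0.5, -0.4, 2.2]
gripper_width: 0.0232
time: 19.98
position: [0.5266, -0.0546, 0.2402]
ee_rot: [-179.8, 0.0, 74.4]
wrist_force: [0.3, -0.7, -0.2]
gripper_width: 0.07
19.98 [ 0.5266 -0.0546  0.2402] [-1.7979e+02  1.0000e-02  7.4420e+01] F [ 0.3 -0.7 -0.2] M [-0.08  0.1  -0.  ] w 0.07
```

View pics/e.png

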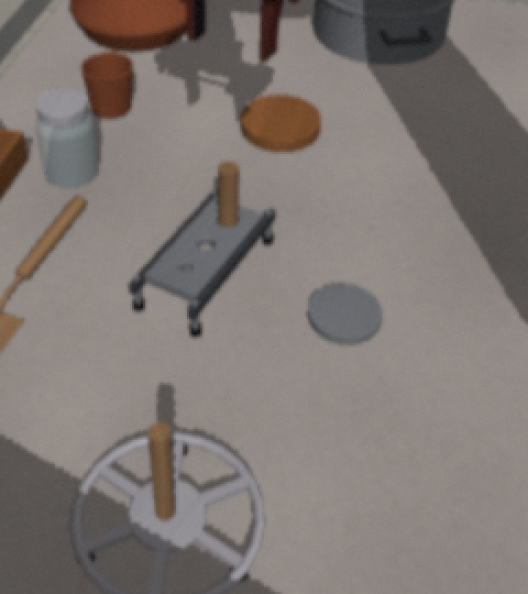

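The picture shows the dowel upright in hole a (crop (228,195)), standing about 75 mm above the plate. The other dowel is still on the trivet, the board is empty, and the gripper is clear of everything. Handing in.

```bash
python3 -c "
from plant import r
print(r.finish_job())"
```

```text
the job is handed in; nothing more can be done
None
```

The dowel from the board is the 24 mm one: the fingers closed to about 23.5 mm on it. It now stands upright in the widest hole (26.5 mm), the narrowest that let it through, and I handed the job in at about 20 s.

- **Widest hole:** I found it by feel, with contact forces up to about 9 N on the plate while searching. The dowel then went down until its foot pressed on the counter, at about 6 N with the gripper 62 mm above the counter.
- **Middle hole (20.5 mm):** the foot was pressed on the mouth at about 5 N and was refused at plate height. I did not try the narrowest hole, since the middle one was the first to refuse it.
- **Return:** it slid freely back into the widest hole, touched the counter at about 2 N, and was released.

The last picture shows it upright in the widest hole, the other dowel still standing on the trivet, and the gripper clear of everything. One disagreement along the way: the side camera's estimate of the widest hole was 3–4 mm off along the row from where the dowel went in, so I relied on feel. No final check failed.

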